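Check a parcel spring scale against its marker clip

TASK

Lay the spring scale the right way up in the bench bracket, its pull rod through the notch and its handle outside, and let go of it. Then take it by the handle, draw it out against its spring until the pointer stands level with the marker clip, keep it there for a good second, and ease it all the way back without letting it snap. Leave the scale lying in the bracket, do not touch the marker clip, and leave the parcel, book, mug and tape roll where they are.

Things in the scene. Friction and masses are not known exactly. Their poses are not given: they have to be found in the camera images.
- gauge: Spring scale, loose, about 0.4 kg, lying flat: aluminium case 120 (x) x 40 (y) x 34 mm (z), white strip on top. Origin: centre of the case's underside; z up, x along the case towards the handle. From its front end (x = +60) comes a 12 mm pull rod, axis 14 mm above the underside, ending in a handle. 189 mm long. Pointer and clip on top reach 43 mm above the underside, inside the case's width.
- handle (a point): Middle of the top edge of the handle, an upright black plate 14 mm thick (x), 56 wide (y), 60 tall (z), from 2 to 62 mm above the scale's underside; at rest 122 mm ahead of the scale's origin. x of this frame points the way it is pulled. The rod joins the middle of its inner face, rod top 42 mm below this point, so between wall and plate a finger in the middle must stay above that.
- pointer (a point): Middle line of the scale at the pointer, a dark steel bar 3 mm thick (x), 14 mm wide, on the +y half of the case's top, that moves with the handle; 42 mm above the underside. At rest 45 mm behind the scale's origin (x = -45).
- mark (a point): Middle line of the scale at the ridge of the marker clip: a small black block 12 x 14 mm with a 3 mm thick ridge across it, on the -y half of the case's top, 42 mm above the underside. It stays where it has been set, which differs from case to case. The pointer passes freely beside it.
- puller (a joint): How far the handle (with rod and pointer) is drawn out of the case, m: 0 fully in, 0.085 fully out. A spring draws it in with 1.8 N plus 120 N/m (about 10 N at 70 mm), with damping of 12 N s/m.
- clip (a joint): Where the marker clip is set, m, on the same scale as the pull: pointer and ridge are level when the puller's value equals this. Set between 0.03 and 0.07.
- bracket: Bench bracket, fixed on the table: dark steel plate 10 mm thick, x = -75 to 75, 100 mm wide, with a tongue 60 mm wide on to x = 220 under the handle. Origin: under the plate's centre, z up; x points the way the handle is pulled. Front wall x = 60 to 72 mm, 88 mm wide, 40 mm above the plate, with an open notch 26 mm wide for the rod; the case bears on its inner face.
- seat (a point): Where the scale's origin lies when it is in the bracket, in the middle, front end against the wall: on the base plate, 10 mm above the bracket's origin, same axes. Two guides, 30 mm above the plate, 8 mm thick, stand at x = 30 to 60 mm, 50 mm apart inside (5 mm to spare each side of the case). The back is open.
- parcel: Bystander: parcel wrapped in brown paper, 115 x 165 x 45 mm; origin at the centre of its underside.
- book: Bystander: dark closed book lying flat, 110 x 175 x 30 mm; origin at the centre of its underside.
- mug: Bystander: white mug, 80 mm across, 95 mm tall; origin at the centre of its underside.
- tape: Bystander: roll of brown tape lying flat, 100 mm across, 48 mm tall; origin at the centre of its underside.

How it is judged (in metres and radians):
On the way, in this order (a step that is already met when the one before it is completed fails the run):
1. the scale lies in the bracket with the handle in, and the fingers have let go of it (x of gauge in the frame of seat between -0.015 and 0.004 m and y of gauge in the frame of seat between -0.008 and 0.008 m and z of gauge in the frame of seat between -0.003 and 0.005 m and angle between the x axis of gauge and the x axis of bracket, either way round below 0.15 rad and angle between the z axis of gauge and the z axis of bracket, either way round below 0.1 rad and x of handle in the frame of seat above 0.1 m and value of joint puller below 0.008 m and contact force between the fingers and gauge below 0.2 N), for 0.2 s.
2. with the scale in the bracket, the pointer stays level with the marker clip (within 5 mm) for 0.8 s (x of gauge in the frame of seat between -0.015 and 0.004 m and y of gauge in the frame of seat between -0.008 and 0.008 m and z of gauge in the frame of seat between -0.003 and 0.005 m and angle between the x axis of gauge and the x axis of bracket, either way round below 0.15 rad and angle between the z axis of gauge and the z axis of bracket, either way round below 0.1 rad and x of handle in the frame of seat above 0.1 m and x of pointer in the frame of mark between -0.005 and 0.005 m), for 0.8 s.
At the end, for the whole second after the job is handed in: The scale lies still in the bracket, right way up, handle outside: its origin from 15 mm behind to 4 mm ahead of the seat point, within 8 mm sideways and 5 mm in height, within 0.15 rad of the bracket's direction; the handle is back in to within 6 mm (x of gauge in the frame of seat between -0.015 and 0.004 m and y of gauge in the frame of seat between -0.008 and 0.008 m and z of gauge in the frame of seat between -0.003 and 0.005 m and angle between the x axis of gauge and the x axis of bracket, either way round below 0.15 rad and angle between the z axis of gauge and the z axis of bracket, either way round below 0.1 rad and x of handle in the frame of seat above 0.1 m and value of joint puller below 0.006 m and linear speed of gauge below 0.02 m/s); the robot touches nothing.
It fails at once if the handle snapped back (faster than 0.45 m/s) (velocity of joint puller below -0.45 m/s).
It fails at once if the fingers touched the marker clip (contact force between the fingers and clip above 0.5 N).
It fails at once if the parcel, book, mug or tape roll was moved by more than 25 mm (distance of any of parcel, book, mug, tape from where it was at the start of the episode above 0.025 m).
It also fails if it takes over 54 s, if anything falls off the work surface, if the arm or the gripper's body presses on something with over 40 N, if the wrist force passes 120 N, or if a joint passes its speed limit or range.

ROBOT

A 6-joint arm with a two-finger parallel gripper is mounted at the origin on the work surface. World frame = base frame: x ahead of the robot, y to its left, z up, the work surface at z = 0. Lengths are in m, angles in degrees, forces in N, time in s.
With the tool pointing down it reaches from about 0.375 to 0.75 m from the base axis. Payload 9 kg.
Tool frame: the origin (TCP) lies midway between the tips of the shut fingers; the grasp point (between the pads) lies 19 mm behind it; z points along the fingers, y is the line along which they close (so a half turn about z gives the same grasp; the last joint's range is limited). The gripper opens to 85 mm and grips with 20 to 120 N. Pads are 22 mm wide; open, the fingers measure 114 mm over their backs; the gripper's body (76 mm by 85 mm) begins 54 mm behind the grasp point. The pads swing forward as they close: fully open they stand 13 mm farther back than shut.
Start: joints at [60.235, 5.964, 5.575, 89.605, 0, 77.527], TCP at [0.178, 0.573, 0.231] pointing down, gripper open.
Joint ranges: [-171.21, 171.21], [-48.23, 106.86], [-62.78, 66.21], [-105.2, 120.99], [-86.42, 89.51], [-180, 180]. Speed limits (degrees/s): [127.2, 127.2, 147.25, 180, 180, 180].

INTERFACE

Orientations are given as [roll, pitch, yaw] about the fixed x, y, z axes, in that order (R = Rz(yaw) Ry(pitch) Rx(roll)).
In Python, from bench import r, optics, models gives the robot as it stands. The module is installed in compiled form; this text tells all that it offers.
- The arm moves only by the shell command python3 -m pendant 'ROWS'. ROWS is JSON, a list of rows, each a list of 5 numbers: the shift along the tool's x, y, z in mm, then the turn about the tool's z in rad, then the gripper's target within -1 to 1 (fully open at 1, half-way at 0, shut at -1). A call has 1 to 10 rows; each row shifts and turns the commanded pose from where the row before left it, along the tool's axes as they then stand; what a row does not reach is not made up. A row lasts 1/12 s, in which the tool goes at most 41.7 mm and 7.16 degrees, less where a joint would pass 70% of its speed; a pose out of reach is approached as far as the arm can. A call is refused whole if a number of a shift passes 41.7 or a number of a turn 0.125, either way. A call with a gripper value outside its range is refused whole. The fingers move at their own pace and stop on an object; the grip force is fixed at half the most. Time passes only in rows, so rows that do not move let the fingers close. It gives the time, the measured TCP pose, the force, the opening and the grip force at its end, in the units of the state.
- r.get_state(): the state, without advancing time (a new reading comes with each control period).
- optics.camera(name): name is "scene" or "top"; returns a dict with "image" (384x512x3 uint8, red, green, blue), "fx", "fy", "cx", "cy" (pixels), "dist" ([k1, k2, p1, p2, k3] as OpenCV has them; the pictures are not rectified), "rvec" (rotation vector, rad) and "tvec" (3), from world to camera coordinates, as OpenCV has them. Camera axes: x right, y down, z forward; pixel columns grow to the right and rows downward; lengths in m; the calibration is good to about 2 mm. A picture is of the moment at which its call begins. There is no depth.
- r.job_done(): hands the job in; it is judged then, once.
Trained networks look in a picture, given as the dict that the camera call returned (one of the last four; its "shot" number tells which), for a name from the list of things; names that differ only in an ending like _2 or _b are one class to them, and where a whole thing is asked for, a point or a joint stands for the part that bears it (a point fixed in the world has none). Each returns a list of dicts, best first, with "confidence" (0 to 1); they miss things now and then, are a little off and sometimes report something else, mostly with a low value. They report only what shows in the picture. A call takes as long as a camera call.
- models.cut_out(picture, target): "pixels" (384x512 bool, what is visible of it) and "rect" ([centre column, centre row, width, height] in pixels, round what is visible of it).
The state is a dict: "time": time; "joint_pos": joint angles; "joint_vel": joint speeds; "effort": joint torques, N m; "position": TCP position; "tcp_rot": TCP orientation; "wrist_force": force on the tool from outside, world axes, zero at the start; "torque": the same for the moment, N m; "finger_gap": opening from 0.0 (shut) to 1.0 (fully open); "grasp_force": force on a finger pad.
Only numpy, scipy, OpenCV 4.12 (cv2) and the standard library are available. Lean on these libraries where they do the work, as an engineer would, in place of code of your own. Each camera call takes 0.05 s, during which the arm holds its last target. There are 200 camera calls.

## Working session

There is one attempt and no reset: what is moved stays moved. The work goes in short steps, Python scripts to look and compute and a shell command to move; the robot and the scene stay as the last step left them, time stands still between calls to the robot, and variables do not carry over. Pictures are saved under pics/ and viewed, at most 10 in all, crops included, and the job is handed in when it is done.

```bash
mkdir -p pics
cat > h.py <<'E'
import numpy as np, cv2
from bench import r, optics, models
def pix2plane(p, uv, z):
    K=np.array([[p["fx"],0,p["cx"]],[0,p["fy"],p["cy"]],[0,0,1.]])
    u=cv2.undistortPoints(np.array(uv,float).reshape(-1,1,2),K,np.array(p["dist"],float)).reshape(-1,2)
    R=cv2.Rodrigues(np.array(p["rvec"],float))[0]; t=np.array(p["tvec"],float).ravel()
    c=-R.T@t; d=np.c_[u,np.ones(len(u))]@R
    return c+d*((z-c[2])/d[:,2])[:,None]
def proj(p,X):
    K=np.array([[p["fx"],0,p["cx"]],[0,p["fy"],p["cy"]],[0,0,1.]])
    return cv2.projectPoints(np.array(X,float).reshape(-1,3),np.array(p["rvec"],float),np.array(p["tvec"],float),K,np.array(p["dist"],float))[0].reshape(-1,2)
def save(p,n,crop=None,s=1.5):
    im=p["image"][:,:,::-1]
    if crop: a,b,c,d=crop; im=im[b:d,a:c]
    cv2.imwrite("pics/"+n,cv2.resize(im,None,fx=s,fy=s,interpolation=cv2.INTER_CUBIC))
E
python3 - <<'E'
from h import *
t=optics.camera("top"); save(t,"t0.png"); s=optics.camera("scene"); save(s,"s0.png")
for n in ["gauge","handle","clip","pointer","bracket","parcel","book","mug","tape"]:
  for p,c in((t,"t"),(s,"s")):
    for d in models.cut_out(p,n)[:2]:
      ys,xs=np.nonzero(d["pixels"]); rr=cv2.minAreaRect(np.c_[xs,ys].astype(np.float32))
      print(n,c,round(d["confidence"],2),np.round(d["rect"]),np.round(rr[0]),np.round(rr[1]),round(rr[2]), np.round(pix2plane(p,[rr[0]],0.02),3) )
st=r.get_state(); print(st["position"],st["tcp_rot"],st["time"],st["finger_gap"])
E
```

```text
gauge t 0.69 [357. 192.  61.  31.] [354. 196.] [19. 62.] 74 [[ 0.542 -0.309  0.02 ]]
gauge t 0.29 [344. 142.  54.  40.] [342. 143.] [54. 34.] 8 [[ 0.724 -0.281  0.02 ]]
gauge s 0.95 [152. 215.  65.  26.] [151. 214.] [25. 67.] 88 [[ 0.554 -0.311  0.02 ]]
handle t 0.69 [376. 189.  22.  22.] [376. 192.] [16. 23.] 49 [[ 0.555 -0.383  0.02 ]]
handle s 0.73 [129. 215.  25.  26.] [126. 218.] [27. 20.] 30 [[ 0.565 -0.385  0.02 ]]
pointer t 0.59 [374. 189.  26.  18.] [375. 192.] [17. 24.] 50 [[ 0.555 -0.382  0.02 ]]
pointer s 0.64 [131. 216.  27.  26.] [127. 212.] [25. 23.] 59 [[ 0.542 -0.387  0.02 ]]
bracket t 0.79 [230. 204.  97.  56.] [230. 200.] [31. 91.] 69 [[0.531 0.094 0.02 ]]
bracket s 0.8 [286. 208. 101.  49.] [284. 207.] [35. 97.] 72 [[0.539 0.086 0.02 ]]
parcel t 0.73 [254. 130.  46.  41.] [255. 131.] [50. 37.] 4 [[0.769 0.013 0.02 ]]
parcel s 0.89 [261. 278.  68.  48.] [262. 277.] [66. 48.] 2 [[0.77 0.01 0.02]]
book t 0.89 [343. 141.  54.  41.] [343. 142.] [54. 35.] 7 [[ 0.726 -0.282  0.02 ]]
book s 0.66 [151. 267.  77.  48.] [149. 268.] [74. 43.] 6 [[ 0.735 -0.286  0.02 ]]
mug t 0.65 [137. 145.  36.  31.] [139. 146.] [35. 23.] 45 [[0.722 0.409 0.02 ]]
mug s 0.95 [409. 246.  53.  49.] [405. 247.] [41. 45.] 47 [[0.698 0.41  0.02 ]]
tape t 0.56 [149. 268.  33.  34.] [148. 265.] [33. 32.] 27 [[0.324 0.358 0.02 ]]
tape t 0.36 [373. 191.  23.  20.] [376. 191.] [17. 24.] 49 [[ 0.556 -0.383  0.02 ]]
tape s 0.96 [356. 157.  26.  33.] [356. 156.] [29. 30.] 13 [[0.324 0.353 0.02 ]]
[0.17836444 0.57290675 0.2313318 ] [1.79993819e+02 3.06272495e-03 1.62705401e+02] 1.0 0.996316671759363
```

View pics/t0.png

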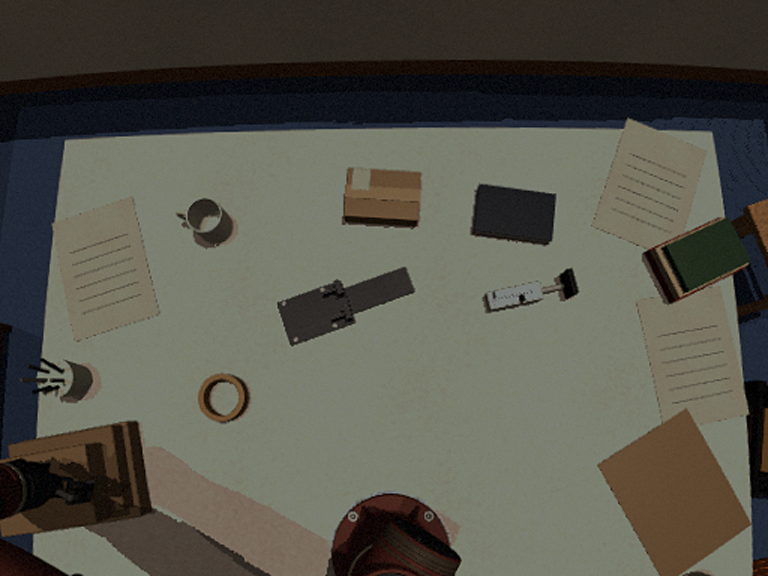

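Run:
```python
from h import *
s=optics.camera("scene"); t=optics.camera("top")
a=t["image"][155:245,170:420]; b=s["image"][160:260,90:340]
im=np.vstack([a,b])[:,:,::-1]; cv2.imwrite("pics/c0.png",cv2.resize(im,None,fx=3.1,fy=3.1,interpolation=cv2.INTER_CUBIC))
```

```text
(no output)
```

View pics/c0.png

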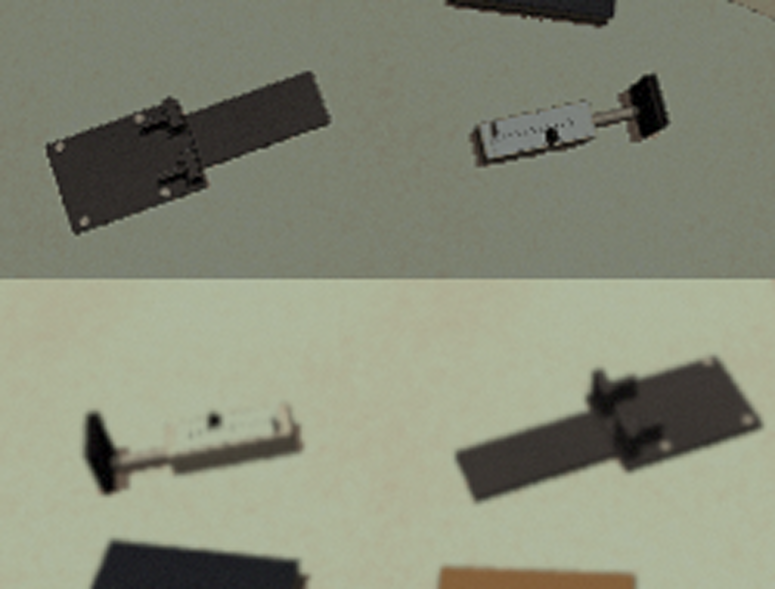

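Top view: the bracket is at about (230,200) with its tongue pointing right. The gauge is at about (345,197), handle to the right, right way up, with pointer and clip on top. I'll fit both poses to the corner pixels.

```bash
cat > fit.py <<'E'
from h import *
from scipy.optimize import least_squares
def fit(obs,x0):
    # obs: list of (pic, uv Nx2, local Nx3)
    def W(q,L):
        c,s=np.cos(q[2]),np.sin(q[2]); L=np.array(L,float)
        return np.c_[q[0]+c*L[:,0]-s*L[:,1], q[1]+s*L[:,0]+c*L[:,1], L[:,2]]
    f=lambda q: np.concatenate([(proj(p,W(q,L))-np.array(uv)).ravel() for p,uv,L in obs])
    o=least_squares(f,x0,loss="soft_l1",x_scale=[.01,.01,.1]); return o.x,f(o.x)
E
python3 - <<'E'
from fit import *
t=optics.camera("top"); s=optics.camera("scene")
T=lambda a:np.array(a)/3.1-.35+[170,155]; S=lambda a:(np.array(a)-[0,279])/3.1-.35+[90,160]
B=[(-.075,.05,.01),(-.075,-.05,.01),(.22,.03,.01),(.22,-.03,.01)]
# bracket y to its left: image-up in top view
q,e=fit([(t,T([(46,146),(77,234),(311,71),(330,122)]),B),(s,S([(762,424),(716,356),(478,500),(457,453)]),B)],[.53,.1,-1.3])
print("bracket",q,np.degrees(q[2]),np.round(e,1))
G=[(-.06,.02,.034),(.06,.02,.034),(.06,-.02,.034),(-.06,-.02,.034),(.129,.028,.062),(.129,-.028,.062),(-.045,.010,.042)]
g,e=fit([(t,T([(482,126),(590,100),(594,135),(487,160),(655,73),(667,125),(493,128)]),G)],[.54,-.3,-1.35])
print("gauge",g,np.degrees(g[2]),np.round(e,1))
for n,p,uv in(("clip t",t,T([(551,134)])),("clip s",s,S([(213,420)])),("ptr t",t,T([(493,128)])),("ptr s",s,S([(278,425)]))):
    w=pix2plane(p,uv,.040)[0][:2]-g[:2]; c,d=np.cos(g[2]),np.sin(g[2]); print(n,w@[c,d],w@[-d,c])
E
```

```text
bracket [ 0.50994823  0.15996674 -1.22093676] -69.95452322524851 [-0.2 -0.3 -0.4 -0.4  0.1 -1.5  0.5 -1.4  1.  -1.3  0.2 -1.5 -0.4 -0.7
 -0.6 -0.9]
gauge [ 0.53706826 -0.26957883 -1.36570797] -78.24930265299797 [-1.7 -0.7 -1.  -0.1  0.9  0.4 -0.3  0.3  0.1 -0.1  0.9 -0.1  0.4  0.2]
clip t 0.011765273715665204 -0.00796814711123169
clip s 0.0165466177137475 -0.004337959184751507
ptr t -0.04578857246045091 0.01114263079695715
ptr s -0.04388488014689498 0.016751987853147843
```

```bash
python3 -m pendant '[[0,0,0,0.118,1],[0,0,0,0.118,1],[0,0,0,0.118,1],[0,0,0,0.118,1],[0,0,0,0.118,1],[0,0,0,0.118,1],[0,0,0,0.118,1],[0,0,0,0.118,1],[0,0,0,0.12,1]]' && python3 -m pendant '[[-39,8,0,0,1],[-39,8,0,0,1],[-39,8,0,0,1],[-39,8,0,0,1],[-39,8,0,0,1],[-39,8,0,0,1],[-39,8,0,0,1],[-39,8,0,0,1],[-39,8,0,0,1],[-39,8,0,0,1]]' && python3 -m pendant '[[-39,8,5,0,1],[-39,8,5,0,1],[-39,8,5,0,1],[-39,8,5,0,1],[-39,8,5,0,1],[-39,8,5,0,1],[-39,8,5,0,1],[-39,8,5,0,1],[-39,8,5,0,1],[-39,8,5,0,1]]'
```

```text
time: 1.95
position: [0.1784, 0.5729, 0.2313]
tcp_rot: [180.0, -0.0, 101.4]
wrist_force: [-0.3, 0.3, 0.3]
finger_gap: 0.997
grasp_force: 0.0
time: 2.78
position: [0.3364, 0.2057, 0.2315]
tcp_rot: [179.9, -0.0, 101.8]
wrist_force: [0.9, 0.1, 0.5]
finger_gap: 1.001
grasp_force: 0.0
time: 3.62
position: [0.4942, -0.1604, 0.1811]
tcp_rot: [180.0, 0.0, 101.7]
wrist_force: [0.9, 1.1, 0.8]
finger_gap: 1.004
grasp_force: 0.0
```

```bash
python3 -m pendant '[[-39,6.6,15,0,1],[-39,6.6,15,0,1],[-38.5,6.5,15,0,1],[0,0,30,0,1],[0,0,30,0,1],[0,0,30,0,1],[0,0,22,0,1],[0,0,10,0,1],[0,0,10,0,1],[0,0,0,0,1]]' && python3 -m pendant '[[0,0,0,0,-1],[0,0,0,0,-1],[0,0,0,0,-1],[0,0,0,0,-1],[0,0,0,0,-1],[0,0,0,0,-1],[0,0,0,0,-1],[0,0,0,0,-1]]'
python3 - <<'E'
from h import *
t=optics.camera("top"); s=optics.camera("scene")
im=np.hstack([t["image"][150:240,300:420],s["image"][160:250,90:210]])[:,:,::-1]
cv2.imwrite("pics/g1.png",cv2.resize(im,None,fx=3.3,fy=3.3,interpolation=cv2.INTER_CUBIC))
E
```

```text
time: 4.45
position: [0.5357, -0.2665, 0.0036]
tcp_rot: [-179.9, -0.1, 101.7]
wrist_force: [0.0, 0.8, -0.3]
finger_gap: 1.003
grasp_force: 0.0
time: 5.12
position: [0.5373, -0.2677, 0.0064]
tcp_rot: [179.9, 0.1, 101.8]
wrist_force: [-0.7, 0.3, 7.0]
finger_gap: 0.459
grasp_force: 62.4
```

View pics/g1.png

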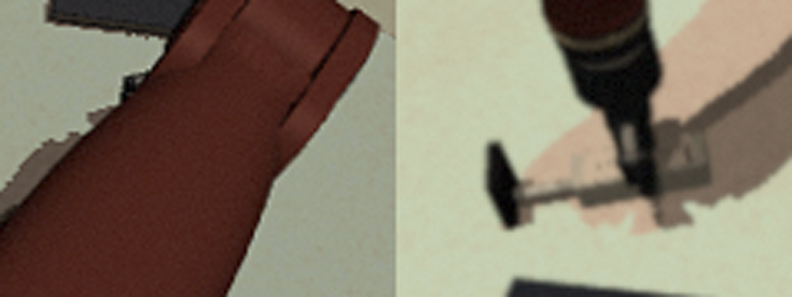

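The gauge is gripped (gap 39 mm) near mid-case; the scene view shows the fingers at about (630,180), clear of the clip. Next I lift it, turn it and carry it.

```bash
python3 -m pendant '[[0,0,-10,0,-1],[0,0,-20,0,-1],[0,0,-30,0,-1],[0,0,-30,0,-1],[0,0,-15,-0.0725,-1],[0,0,0,-0.0725,-1],[15,4,0,0,-1],[30,8,0,0,-1]]' && python3 -m pendant '[[37,11,0,0,-1],[37,11,0,0,-1],[37,11,0,0,-1],[37,11,0,0,-1],[37,11,0,0,-1],[37,11,0,0,-1],[37,11,0,0,-1],[37,11,0,0,-1],[37,11,0,0,-1],[25,7,0,0,-1]]' && python3 -m pendant '[[10,2,0,0,-1],[5,1,0,0,-1],[0,0,0,0,-1],[0,0,0,0,-1]]'
python3 - <<'E'
from h import *
st=r.get_state(); print(st["position"],st["tcp_rot"],st["wrist_force"],st["finger_gap"])
s=optics.camera("scene"); save(s,"s2.png",(200,120,400,270),4)
E
```

```text
time: 5.88
position: [0.5321, -0.2226, 0.1105]
tcp_rot: [180.0, 0.1, 109.9]
wrist_force: [0.7, 0.5, -3.8]
finger_gap: 0.455
grasp_force: 61.1
time: 6.72
position: [0.5079, 0.1552, 0.1103]
tcp_rot: [180.0, -0.1, 110.1]
wrist_force: [0.3, -0.8, -4.2]
finger_gap: 0.457
grasp_force: 61.2
time: 7.05
position: [0.5067, 0.1664, 0.1099]
tcp_rot: [-180.0, 0.0, 110.0]
wrist_force: [-0.5, 0.0, -3.1]
finger_gap: 0.46
grasp_force: 61.2
[0.50668654 0.1663562  0.10988259] [-1.79986533e+02  1.46660953e-02  1.10028108e+02] [-0.49108513  0.0264086  -3.14756976] 0.45987592851324394
```

View pics/s2.png

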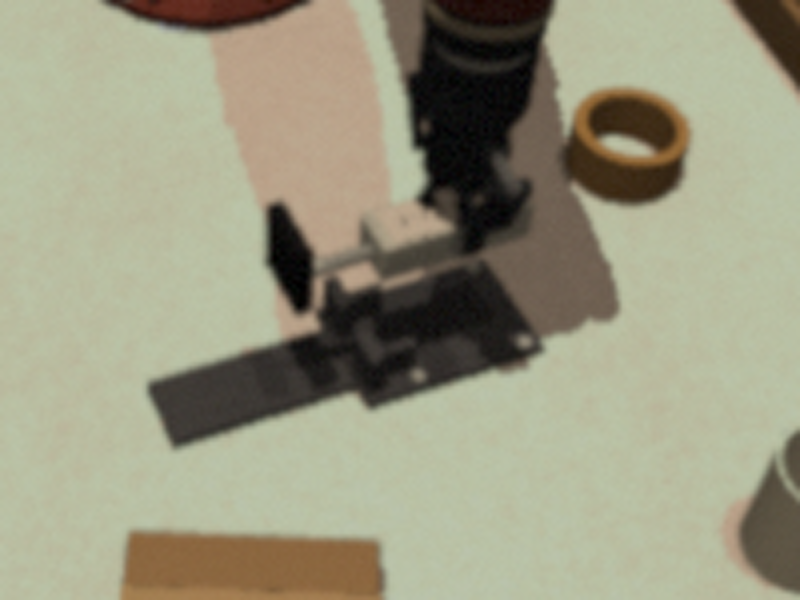

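Run:
```python
from h import *
s=optics.camera("scene"); st=r.get_state(); p=st["position"]
b=np.array([.50995,.15997]); a=np.radians(-69.95); X=np.array([np.cos(a),np.sin(a)]); Y=np.array([-X[1],X[0]])
o=p[:2]+.0018*X; zb=p[2]-.0064
im=cv2.resize(s["image"][120:270,200:400,::-1],None,fx=4,fy=4,interpolation=cv2.INTER_CUBIC)
def box(o,z0,x0,x1,y0,y1,za,zb_,col):
    c=[np.r_[o+X*x+Y*y,z0+z] for z in(za,zb_) for x,y in((x0,y0),(x1,y0),(x1,y1),(x0,y1))]
    q=((proj(s,c)-[200,120]+.5)*4).astype(int)
    for i in range(4):
        for u,v in((i,(i+1)%4),(4+i,4+(i+1)%4),(i,i+4)): cv2.line(im,tuple(map(int,q[u])),tuple(map(int,q[v])),col,1)
box(o,zb,-.06,.06,-.02,.02,0,.034,(0,0,255)); box(o,zb,.115,.129,-.028,.028,.002,.062,(0,0,255))
box(b,0,-.075,.075,-.05,.05,0,.01,(0,255,0)); box(b,0,.075,.22,-.03,.03,0,.01,(0,255,0))
box(b,.01,.06,.072,-.044,.044,0,.04,(255,255,0)); box(b,.01,.03,.06,.025,.033,0,.03,(0,255,255)); box(b,.01,.03,.06,-.033,-.025,0,.03,(0,255,255))
cv2.imwrite("pics/o2.png",im)
```

```text
(no output)
```

View pics/o2.png

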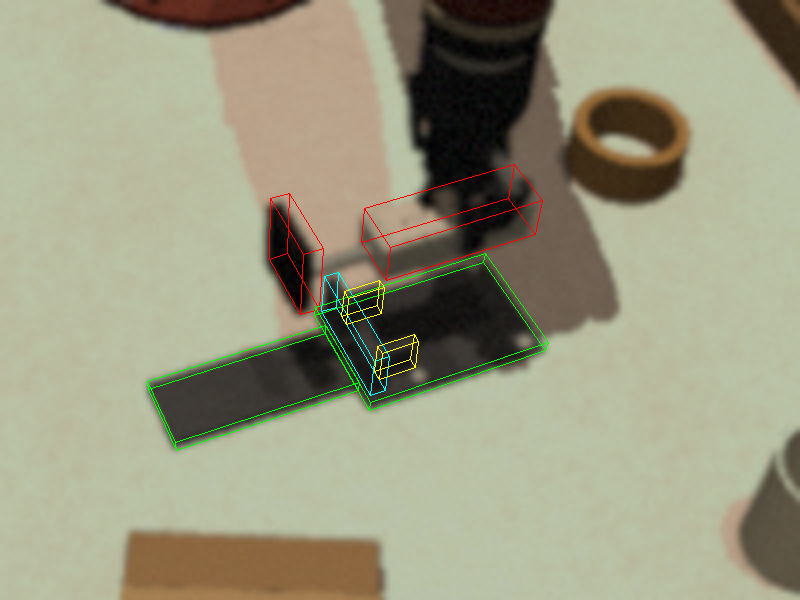

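The overlay matches the held gauge and the bracket to about 2–3 mm, so I lower it.

```bash
python3 -m pendant '[[0,0,20,0,-1],[0,0,30,0,-1],[0,0,20,0,-1],[0,0,10,0,-1],[0,0,5,0,-1],[0,0,3,0,-1],[0,0,2,0,-1],[0,0,0,0,-1]]'
```

```text
time: 7.82
position: [0.5074, 0.167, 0.0207]
tcp_rot: [179.9, 0.0, 110.0]
wrist_force: [-1.2, -0.3, -3.2]
finger_gap: 0.456
grasp_force: 61.1
```

```bash
python3 -m pendant '[[0,0,2,0,-1],[0,0,1,0,-1],[0,0,1,0,-1],[0,0,0,0,-1]]'
```

```text
time: 8.15
position: [0.5071, 0.1673, 0.0165]
tcp_rot: [179.9, 0.0, 110.1]
wrist_force: [-0.9, 1.1, -0.6]
finger_gap: 0.458
grasp_force: 61.6
```

```bash
python3 -m pendant '[[0,0,0,0,0.3],[0,0,0,0,0.6],[0,0,0,0,1],[0,0,0,0,1],[0,0,0,0,1],[0,0,-25,0,1],[0,0,-35,0,1],[0,0,-35,0,1],[0,0,-35,0,1]]' && python3 -m pendant '[[20,0,-35,0,1],[30,-20,-20,0,1],[30,-20,0,0,1],[30,-20,0,0,1],[30,-20,0,0,1],[0,0,0,0,1]]'
python3 - <<'E'
from h import *
t=optics.camera("top"); s=optics.camera("scene")
im=np.vstack([t["image"][160:250,180:290],s["image"][160:250,230:340]])[:,:,::-1]
cv2.imwrite("pics/p3.png",cv2.resize(np.hstack([im[:90],im[90:]]),None,fx=3.6,fy=3.6,interpolation=cv2.INTER_CUBIC))
E
```

```text
time: 8.9
position: [0.5062, 0.1671, 0.1472]
tcp_rot: [-180.0, -0.0, 110.1]
wrist_force: [0.8, 0.6, -0.4]
finger_gap: 1.0
grasp_force: 0.0
time: 9.4
position: [0.3795, 0.274, 0.2015]
tcp_rot: [-180.0, -0.1, 110.3]
wrist_force: [1.3, 0.2, -0.9]
finger_gap: 1.001
grasp_force: 0.0
```

View pics/p3.png

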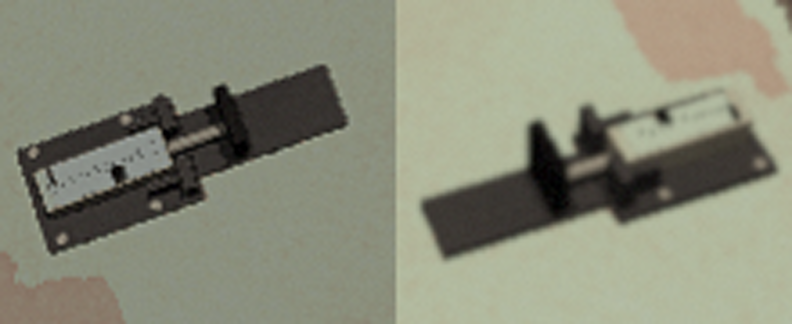

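The scale lies in the bracket with the rod through the notch. In the top crop the pointer is at (50,178) and the clip at (119,173); in the scene crop they are at (735,105) and (662,115).

Run:
```python
from fit import *
t=optics.camera("top"); s=optics.camera("scene")
b=np.array([.50995,.15997]); a=np.radians(-69.95); X=np.array([np.cos(a),np.sin(a)]); Y=np.array([-X[1],X[0]])
T=lambda u:np.array(u)/3.6-.36+[180,160]; S=lambda u:(np.array(u)-[396,0])/3.6-.36+[230,160]
def loc(p,uv,z):
    w=pix2plane(p,[uv],z)[0][:2]-b; return np.round([w@X*1000,w@Y*1000],1)
print("ptr",loc(t,T((50,178)),.050),loc(s,S((735,105)),.050))
print("clip",loc(t,T((119,172)),.048),loc(s,S((662,115)),.048))
print("case corners t",[loc(t,T(u),.044) for u in((36,172),(162,127),(173,163),(48,213))])
print("handle top outer t",[loc(t,T(u),.072) for u in((230,88),(248,152))], "inner",[loc(t,T(u),.072) for u in((216,88),(232,156))])
# darkness profile along the clip half and pointer half (top view & scene)
for p,n in((t,"t"),(s,"s")):
  g=cv2.cvtColor(p["image"],cv2.COLOR_RGB2GRAY).astype(np.float32)
  for y,nm,z in((-.008,"clip",.048),(.008,"ptr",.050)):
    xs=np.arange(-.062,.05,.002); prof=[]
    for x in xs:
      q=proj(p,[np.r_[b+X*x+Y*(y+d),z] for d in(-.003,0,.003)]).astype(np.float32)
      prof.append(cv2.remap(g,q[:,0].reshape(1,-1),q[:,1].reshape(1,-1),1).mean())
    prof=np.array(prof); m=np.median(prof); 
    lo,hi=((-.02,.035) if nm=="clip" else (-.056,-.036)); k=(xs>lo)&(xs<hi); w=np.clip(m-12-prof,0,None)*k
    print(n,nm,round(m),"centroid mm",round(float((w*xs).sum()/w.sum()*1000),1), prof[k].astype(int))
```

```text
ptr [-50.    6.8] [-49.    5.8]
clip [ 8.9 -9.3] [12.1 -8.8]
case corners t [array([-60.7,  17.5]), array([58.1, 16.1]), array([ 56.3, -17.9]), array([-62.5, -20.9])]
handle top outer t [array([125.9,  21.8]), array([120.9, -36.8])] inner [array([114.5,  26.1]), array([106.7, -35.3])]
t clip 142 centroid mm 7.6 [142 142 142 143 143 143 143 143 141 135 123  75  29  17  13  21  51  91
 132 145 143 139 140 143 142 141 137 139]
t ptr 142 centroid mm -49.2 [145 140 108  67  70 117 143 143 142 143]
s clip 169 centroid mm 12.4 [169 169 170 171 170 169 168 167 168 168 165 158 142 116  85  58  43  49
  72 104 133 153 163 168 170 171 169 167]
s ptr 172 centroid mm -45.1 [169 165 157 143 125 109 108 123 145 160]
```

```bash
python3 -m pendant '[[-25,8,0,0.004,1],[-37,11,0,0,1],[-37,11,0,0,1],[-37,11,0,0,1],[-37,11,0,0,1],[-37,11,0,0,1],[-37,11,0,0,1],[-23,8.5,0,0,1],[0,0,20,0,1],[0,0,0,0,1]]'
python3 - <<'E'
from h import *
b=np.array([.50995,.15997]); a=np.radians(-69.95); X=np.array([np.cos(a),np.sin(a)]); Y=np.array([-X[1],X[0]])
p=r.get_state()["position"]; print((p[:2]-b)@X,(p[:2]-b)@Y,p[2])
E
```

```text
time: 10.43
position: [0.5524, 0.0427, 0.1772]
tcp_rot: [-179.8, -0.1, 109.6]
wrist_force: [0.1, 1.3, -1.8]
finger_gap: 1.002
grasp_force: 0.0
0.12471462309273182 -0.0003001316127544368 0.1771787992323436
```

```bash
python3 -m pendant '[[6.5,0,10,0,1],[0,0,30,0,1],[0,0,30,0,1],[0,0,30,0,1],[0,0,25,0,1],[0,0,20,0,1],[0,0,12,0,1],[0,0,0,0,1],[0,0,0,0,1]]'
python3 - <<'E'
from h import *
b=np.array([.50995,.15997]); a=np.radians(-69.95); X=np.array([np.cos(a),np.sin(a)]); Y=np.array([-X[1],X[0]])
st=r.get_state();p=st["position"]; print((p[:2]-b)@X,(p[:2]-b)@Y,p[2],st["wrist_force"])
s=optics.camera("scene"); save(s,"s4.png",(200,140,350,250),5)
E
```

```text
time: 11.18
position: [0.5503, 0.0519, 0.0242]
tcp_rot: [-180.0, -0.0, 109.9]
wrist_force: [0.5, 0.9, 0.5]
finger_gap: 1.001
grasp_force: 0.0
0.11537074847566003 0.0008856081818701335 0.024215397885429927 [0.48520854 0.93328536 0.48867908]
```

View pics/s4.png

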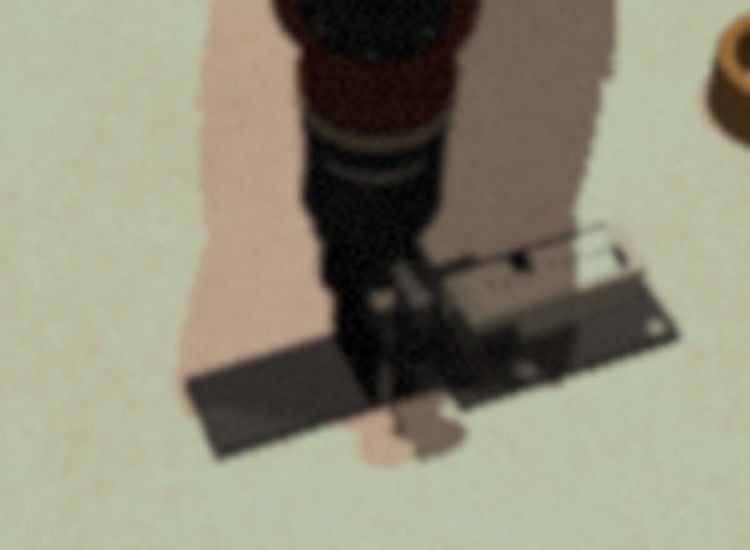

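The fingers straddle the handle, and the pointer (620,257) and clip (520,260) are still visible in the scene view. I'll grip.

```bash
python3 -m pendant '[[-3,0,0,0,1],[0,0,0,0,-1],[0,0,0,0,-1],[0,0,0,0,-1],[0,0,0,0,-1],[0,0,0,0,-1],[0,0,0,0,-1]]'
cat > m.py <<'E'
from h import *
b=np.array([.50995,.15997]); a=np.radians(-69.95); X=np.array([np.cos(a),np.sin(a)]); Y=np.array([-X[1],X[0]])
st=r.get_state();P=st["position"]; print("tcp",(P[:2]-b)@X,(P[:2]-b)@Y,P[2],st["wrist_force"],st["wrist_force"][:2]@X)
s=optics.camera("scene")
g=cv2.cvtColor(s["image"],cv2.COLOR_RGB2GRAY).astype(np.float32)
for y,nm,z in((-.008,"clip half",.048),(.008,"ptr half",.050)):
  xs=np.arange(-.064,.05,.002)
  q=proj(s,[np.r_[b+X*x+Y*(y+d),z] for x in xs for d in(-.003,0,.003)]).astype(np.float32)
  pr=cv2.remap(g,q[:,:1],q[:,1:],1).reshape(-1,3).mean(1).astype(int); print(nm,*[f"{int(round(x*1000))}:{v}" for x,v in zip(xs,pr)])
E
python3 m.py
```

```text
time: 11.82
position: [0.5522, 0.0483, 0.0248]
tcp_rot: [179.9, 0.0, 109.8]
wrist_force: [-1.0, -2.8, 5.2]
finger_gap: 0.646
grasp_force: 62.7
tcp 0.11933968824870402 0.0013995663585737563 0.024757564000508842 [-0.9548696  -2.84726243  5.24049466] 2.3473331143845653
clip half -64:181 -62:181 -60:179 -58:176 -56:174 -54:172 -52:170 -50:169 -48:169 -46:173 -44:177 -42:181 -40:183 -38:183 -36:184 -34:183 -32:183 -30:180 -28:176 -26:166 -24:151 -22:133 -20:115 -18:102 -16:97 -14:96 -12:96 -10:96 -8:95 -6:95 -4:95 -2:95 0:95 2:90 4:81 6:65 8:46 10:30 12:20 14:22 16:35 18:53 20:70 22:83 24:91 26:94 28:95 30:95 32:95 34:94 36:94 38:94 40:94 42:93 44:92 46:92 48:92
ptr half -64:183 -62:182 -60:181 -58:178 -56:175 -54:171 -52:161 -50:145 -48:124 -46:109 -44:111 -42:128 -40:151 -38:167 -36:173 -34:175 -32:176 -30:178 -28:179 -26:179 -24:180 -22:179 -20:174 -18:166 -16:152 -14:136 -12:120 -10:108 -8:102 -6:99 -4:99 -2:98 0:99 2:100 4:100 6:100 8:98 10:94 12:90 14:90 16:91 18:93 20:95 22:96 24:97 26:97 28:96 30:97 32:97 34:98 36:98 38:97 40:98 42:98 44:99 46:100 48:99
```

```bash
python3 -m pendant '[[-3,0,0,0,-1],[-6,0,0,0,-1],[-6,0,0,0,-1],[-6,0,0,0,-1],[-6,0,0,0,-1],[-6,0,0,0,-1],[-6,0,0,0,-1],[-6,0,0,0,-1],[-3,0,0,0,-1],[0,0,0,0,-1]]'; python3 m.py
```

```text
time: 12.7
position: [0.5681, 0.0034, 0.0237]
tcp_rot: [179.9, -0.1, 109.8]
wrist_force: [0.5, 8.0, 5.0]
finger_gap: 0.651
grasp_force: 62.7
tcp 0.16700499129226778 0.0009725417645519945 0.02373134795301161 [0.497057   8.02568257 5.04735434] -7.368865352494686
clip half -64:182 -62:181 -60:179 -58:176 -56:174 -54:173 -52:174 -50:176 -48:177 -46:177 -44:178 -42:179 -40:181 -38:183 -36:184 -34:184 -32:185 -30:185 -28:184 -26:184 -24:184 -22:184 -20:184 -18:184 -16:183 -14:182 -12:182 -10:182 -8:182 -6:182 -4:181 -2:181 0:180 2:178 4:169 6:151 8:122 10:90 12:60 14:44 16:48 18:67 20:92 22:115 24:126 26:126 28:117 30:108 32:102 34:98 36:97 38:97 40:96 42:95 44:95 46:95 48:94
ptr half -64:182 -62:181 -60:180 -58:178 -56:176 -54:174 -52:175 -50:176 -48:177 -46:179 -44:181 -42:182 -40:182 -38:183 -36:185 -34:186 -32:186 -30:187 -28:185 -26:184 -24:183 -22:183 -20:182 -18:182 -16:183 -14:185 -12:184 -10:182 -8:178 -6:174 -4:162 -2:142 0:118 2:107 4:117 6:140 8:159 10:171 12:175 14:175 16:175 18:176 20:178 22:178 24:178 26:178 28:176 30:171 32:163 34:148 36:128 38:108 40:99 42:96 44:99 46:100 48:100
```

```bash
python3 -m pendant '[[-3,0,0,0,-1],[-4,0,0,0,-1],[-3,0,0,0,-1],[-2,0,0,0,-1],[0,0,0,0,-1],[0,0,0,0,-1]]'; python3 m.py; python3 -c "
from h import *
s=optics.camera('scene');t=optics.camera('top')
im=np.hstack([cv2.resize(p['image'][a:a+45,c:c+50],None,fx=8,fy=8,interpolation=cv2.INTER_CUBIC) for p,a,c in((s,175,280),(t,190,178))])
cv2.imwrite('pics/z5.png',im[:,:,::-1])"
```

```text
time: 13.25
position: [0.572, -0.007, 0.0236]
tcp_rot: [179.9, -0.2, 109.8]
wrist_force: [1.3, 9.5, 3.2]
finger_gap: 0.647
grasp_force: 62.7
tcp 0.17815992742459502 0.0010566242095475752 0.023595603581005112 [1.27835606 9.4998256  3.2456487 ] -8.48580555740486
clip half -64:182 -62:181 -60:180 -58:178 -56:175 -54:174 -52:174 -50:176 -48:178 -46:178 -44:179 -42:180 -40:182 -38:184 -36:185 -34:185 -32:185 -30:185 -28:185 -26:184 -24:184 -22:184 -20:184 -18:184 -16:184 -14:182 -12:182 -10:182 -8:182 -6:182 -4:182 -2:182 0:181 2:179 4:170 6:152 8:123 10:90 12:60 14:43 16:49 18:74 20:106 22:138 24:160 26:173 28:176 30:174 32:165 34:154 36:139 38:124 40:110 42:101 44:97 46:95 48:94
ptr half -64:183 -62:182 -60:181 -58:179 -56:176 -54:175 -52:175 -50:176 -48:178 -46:180 -44:181 -42:182 -40:183 -38:184 -36:185 -34:187 -32:188 -30:187 -28:185 -26:183 -24:182 -22:183 -20:183 -18:183 -16:184 -14:185 -12:184 -10:182 -8:180 -6:179 -4:177 -2:172 0:173 2:177 4:179 6:173 8:157 10:132 12:108 14:100 16:119 18:144 20:163 22:172 24:177 26:179 28:180 30:181 32:182 34:182 36:177 38:170 40:164 42:159 44:150 46:136 48:119
```

View pics/z5.png

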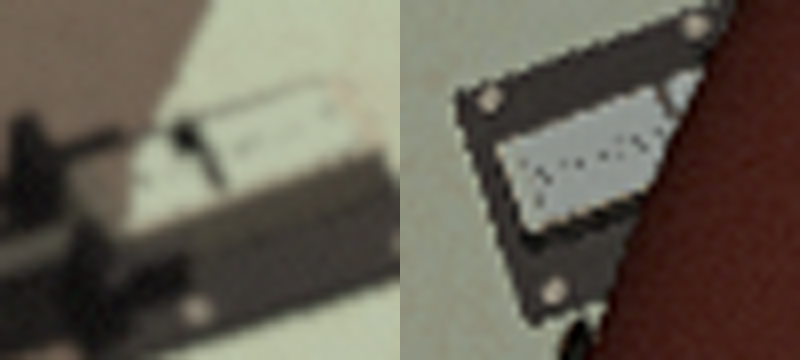

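The pointer is level with the clip: 13.7 against 14.2 mm in the profile, and the bar meets the clip at about (190,140) in the scene zoom. I'll hold, then ease back.

```bash
python3 -m pendant '[[0,0,0,0,-1],[0,0,0,0,-1],[0,0,0,0,-1],[0,0,0,0,-1],[0,0,0,0,-1],[0,0,0,0,-1],[0,0,0,0,-1],[0,0,0,0,-1],[0,0,0,0,-1],[0,0,0,0,-1]]' && python3 -m pendant '[[0,0,0,0,-1],[0,0,0,0,-1],[0,0,0,0,-1],[0,0,0,0,-1],[0,0,0,0,-1],[2,0,0,0,-1],[4,0,0,0,-1],[5,0,0,0,-1],[5,0,0,0,-1],[5,0,0,0,-1]]' && python3 -m pendant '[[5,0,0,0,-1],[5,0,0,0,-1],[5,0,0,0,-1],[5,0,0,0,-1],[5,0,0,0,-1],[4,0,0,0,-1],[3,0,0,0,-1],[2,0,0,0,-1],[0,0,0,0,-1],[0,0,0,0,-1]]'; python3 m.py
```

```text
time: 14.23
position: [0.572, -0.0069, 0.0236]
tcp_rot: [179.9, -0.2, 109.8]
wrist_force: [1.7, 9.7, 3.8]
finger_gap: 0.647
grasp_force: 62.7
time: 15.07
position: [0.5648, 0.0124, 0.0239]
tcp_rot: [180.0, -0.1, 109.8]
wrist_force: [-1.2, 5.5, 6.4]
finger_gap: 0.649
grasp_force: 62.9
time: 15.9
position: [0.5532, 0.0434, 0.0243]
tcp_rot: [-180.0, 0.0, 109.8]
wrist_force: [-3.7, 0.9, 9.7]
finger_gap: 0.648
grasp_force: 63.3
tcp 0.12437709057086525 0.0006834499310932771 0.02434152245755651 [-3.71005073  0.85281087  9.68835024] -2.073079219170686
clip half -64:182 -62:182 -60:180 -58:177 -56:173 -54:172 -52:172 -50:173 -48:174 -46:174 -44:176 -42:178 -40:182 -38:184 -36:185 -34:185 -32:185 -30:185 -28:184 -26:183 -24:182 -22:180 -20:174 -18:161 -16:142 -14:122 -12:108 -10:100 -8:98 -6:97 -4:97 -2:97 0:98 2:97 4:91 6:80 8:64 10:48 12:31 14:21 16:24 18:38 20:56 22:74 24:86 26:93 28:96 30:97 32:97 34:97 36:96 38:96 40:96 42:95 44:94 46:95 48:95
ptr half -64:182 -62:181 -60:180 -58:180 -56:178 -54:176 -52:175 -50:174 -48:167 -46:153 -44:133 -42:112 -40:103 -38:119 -36:144 -34:165 -32:179 -30:185 -28:185 -26:184 -24:182 -22:183 -20:183 -18:182 -16:181 -14:177 -12:166 -10:148 -8:129 -6:113 -4:103 -2:96 0:94 2:95 4:97 6:98 8:97 10:96 12:96 14:96 16:95 18:95 20:96 22:96 24:95 26:97 28:98 30:98 32:99 34:98 36:96 38:94 40:94 42:95 44:98 46:100 48:101
```

```bash
python3 -m pendant '[[1,0,0,0,-1],[1,0,0,0,-1],[1,0,0,0,-1],[0,0,0,0,-1],[0,0,0,0,0.4],[0,0,0,0,0.6],[0,0,0,0,1],[0,0,0,0,1],[0,0,0,0,1],[0,0,0,0,1]]' && python3 -m pendant '[[0,0,-20,0,1],[0,0,-35,0,1],[0,0,-35,0,1],[0,0,-35,0,1],[0,0,-35,0,1],[35,-15,0,0,1],[35,-20,0,0,1],[35,-20,0,0,1],[35,-20,0,0,1],[35,-20,0,0,1]]' && python3 -m pendant '[[35,-20,0,0,1],[35,-20,0,0,1],[30,-20,0,0,1],[0,0,0,0,1],[0,0,0,0,1]]'; python3 m.py; python3 -c "
from h import *
t=optics.camera('top');s=optics.camera('scene')
cv2.imwrite('pics/f6.png',cv2.resize(np.hstack([t['image'][160:250,180:290],s['image'][160:250,230:340]])[:,:,::-1],None,fx=3.6,fy=3.6,interpolation=cv2.INTER_CUBIC))"
```

```text
time: 16.78
position: [0.5521, 0.0466, 0.0236]
tcp_rot: [-180.0, -0.0, 109.8]
wrist_force: [0.2, 0.4, 0.3]
finger_gap: 1.001
grasp_force: 0.0
time: 17.62
position: [0.402, 0.1799, 0.1837]
tcp_rot: [180.0, -0.0, 109.8]
wrist_force: [0.5, 1.5, 0.9]
finger_gap: 1.001
grasp_force: 0.0
time: 18.03
position: [0.3122, 0.2538, 0.1841]
tcp_rot: [179.9, 0.0, 110.0]
wrist_force: [0.5, 0.2, 0.3]
finger_gap: 0.998
grasp_force: 0.0
tcp -0.1559900986617854 -0.15361014048899937 0.1840817535932904 [0.53963815 0.22653824 0.28610702] -0.027799045725156103
clip half -64:173 -62:173 -60:172 -58:169 -56:167 -54:165 -52:164 -50:163 -48:163 -46:164 -44:167 -42:171 -40:173 -38:174 -36:175 -34:176 -32:176 -30:176 -28:175 -26:174 -24:174 -22:174 -20:173 -18:172 -16:171 -14:171 -12:171 -10:171 -8:171 -6:171 -4:171 -2:172 0:172 2:170 4:161 6:141 8:111 10:79 12:52 14:41 16:47 18:71 20:102 22:132 24:153 26:165 28:170 30:172 32:172 34:171 36:171 38:169 40:168 42:166 44:166 46:166 48:166
ptr half -64:174 -62:174 -60:172 -58:170 -56:168 -54:164 -52:160 -50:152 -48:137 -46:117 -44:102 -42:103 -40:121 -38:145 -36:164 -34:173 -32:176 -30:176 -28:175 -26:171 -24:168 -22:168 -20:168 -18:169 -16:171 -14:172 -12:173 -10:170 -8:168 -6:167 -4:166 -2:163 0:165 2:169 4:172 6:174 8:172 10:170 12:169 14:167 16:166 18:169 20:172 22:173 24:174 26:174 28:173 30:174 32:174 34:174 36:170 38:164 40:164 42:169 44:175 46:177 48:177
```

View pics/f6.png

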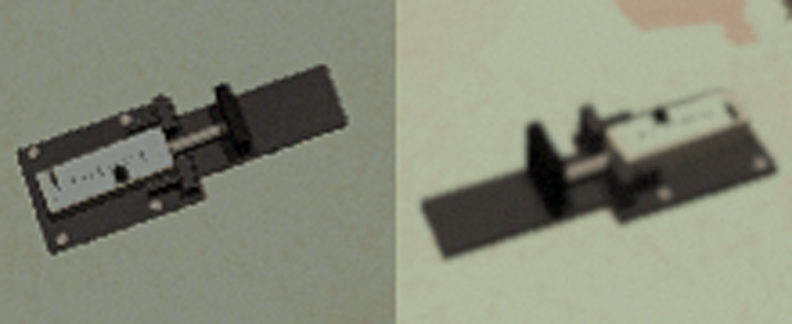

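The handle is back in: the pointer–clip gap is 57.5 mm, as at rest. The scale lies in the bracket and the robot is clear, so I hand the job in.

```bash
python3 -c "
from bench import r
print(r.job_done())"
```

```text
the job is handed in; nothing more can be done
None
```

I handed the job in at about 18 s: the scale was laid in the bracket, drawn out level with the marker clip and held for over a second, then eased fully back and released. The hand-in gave no verdict.

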